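# Settle two cast columns in the drying drawer

## Task

Press the red button on top of the wooden drying case so that its drawer springs out, then lay the white column in the drawer's left cradle and the terracotta column in its right cradle (left and right as the robot sees them), each lying level and fully down in its two V-shaped rests with its end beads outside them. The casts are brittle: keep hold of each until it rests in its cradle and only then let go, never drop or throw one, and leave the other things on the table where they are and the drawer out so that the columns can dry.

Things in the scene. Friction and masses are not known exactly. Their poses are not given: they have to be found in the camera images.
- case: wooden drying case, fixed, standing differently each time: 165 deep x 270 wide x 190 mm high; top board overhangs the front by 6. Origin: bottom centre of its front face; x into the case, y to its left as the robot sees it, z up. Front wall closed from 86 mm to the top, drawer slot below. It rises close behind the cradles: a wide gripper must lean back from it, 35 to 45 degrees, to place a column
- drawer (a joint): how far the drawer is out, m: 0 shut (latched), 0.14 fully out; it slides along the case's -x. A spring pushes it out (4.2 N shut, 2.1 N fully out, about 1 s to come out) and keeps it against its stop; nothing locks it there, so a push of about 2.5 N moves it in
- latch (a joint): travel of the red button, m: 0 up, 0.008 fully down; it is a spring of 5 N at full travel, and lets the drawer go when more than about 0.006 down; it comes up again by itself
- latch_top (a point): centre of the top face of the red button (round, 30 mm across), on the middle of the case's top near the front edge; press straight down
- cradle_left (a point): middle of a column's axis when seated in the left cradle, 60 mm above the table; moves with the drawer (fully out: 64 mm before the case front, 56 left of the middle). Axes as the case; the seated length lies along y. Two grey V rests (45-degree sides, mouths 40 mm wide, tops 1.5 mm above the axis), 8 thick, 29 mm either side along y: 50 mm between them are free for fingers
- cradle_right (a point): the same for the right cradle, 56 mm right of the middle
- drawer_front (a point): top of the drawer's front board at its middle, 55 mm above the table; the cradle axes lie 76 mm behind it (along the case's x). The board is 10 thick; the drawer floor is 12 mm and the side walls (118 either side of the middle) 40 mm above the table. On the middle line, 36 mm behind this point, stands a 6 mm wide steel striker, up to 66 mm above the table
- column_white: loose white plaster column, 92 mm long, 75 to 155 g: a round shaft 26 mm in diameter with a round bead 36 mm in diameter at each end (the outer 8 mm at each end). Origin: middle of its axis; x along its axis (both ends alike). It starts lying on the table on its beads, axis 18 mm up, turned any way, and rolls if pushed; the columns and the lemon cast swap places
- column_clay: the same column in brown-orange terracotta colour
- cast_lemon_5: bystander: white plaster lemon lying on the table, 44 x 69 x 39 mm high, origin under its centre
- cast_egg_3: bystander: white plaster egg lying on the table between the columns' places, 44 x 52 x 39 mm high, origin under its centre
- chisel: bystander: wooden-handled chisel lying across the front of the table, 28 x 240 (along its y) x 30 mm high, origin under its centre
- pin_jar: bystander: glass jar with red lid, 62 mm across, 86 mm high, origin under its centre
- massing_2: bystander: white plaster model of upright slabs, 80 x 130 x 119 mm high, origin under its centre
- brush_small: bystander: small brush lying on the front of the table, 19 x 186 (along its y) x 6 mm, origin under its centre
Mind the look-alikes: they are no part of the job. Of the things like the column_clay, leave any that is purple; of the rest the larger one is meant.

How it is judged:
By the outcome, as a careful person would: the job done as asked, in the order asked, and still so for the second after the job is handed in, with the robot touching nothing.
It also fails if it takes over 72 s, if anything falls off the work surface, if the arm or the gripper's body presses on something with over 40 N, if the wrist force passes 120 N, or if a joint passes its speed limit or range.

## Robot

A 6-joint arm with a two-finger parallel gripper is mounted at the origin on a cart in front of the work surface, level with it; the furniture and walls round the work are solid. World frame = base frame: x ahead of the robot, y to its left, z up, the work surface at z = 0. Lengths are in m, angles in rad, forces in N, time in s.
With the tool pointing down it reaches from about 0.275 to 0.725 m from the base axis. Payload 5.6 kg.
Tool frame: the origin (TCP) lies midway between the tips of the shut fingers; the grasp point (between the pads) lies 19 mm behind it; z points along the fingers, y is the line along which they close (so a half turn about z gives the same grasp; the last joint's range is limited). The gripper opens to 85 mm and grips with 20 to 120 N. Pads are 22 mm wide; open, the fingers measure 114 mm over their backs; the gripper's body (76 mm by 85 mm) begins 54 mm behind the grasp point. The pads swing forward as they close: fully open they stand 13 mm farther back than shut.
Start: joints at [-0.896, 0.255, 0.108, 0, -1.424, -0.285], TCP at [0.209, -0.509, 0.231] pointing down, gripper open.
Joint ranges: [-2.95, 2.95], [-1.21, 1.97], [-1.09, 1.5], [-2.87, 1.71], [-2.94, -0.07], [-3.05, 3.05]. Speed limits (rad/s): [2.57, 2.57, 3.14, 3.14, 3.14, 3.14].

## Interface

Orientations are given as a unit quaternion [x, y, z, w].
In Python, from cell import monitor, vision, job, silhouettes, landmark_of gives the robot as it stands.
- The arm moves only by the tool drive_tool, never from a script. Its arguments are lists of equal length, an entry for each row: "dr": the turn, a rotation vector about the tool's x, y, z normalised to -1 to 1, where 1 is 0.1 rad, a list of three; "delta_pos": the shift along the tool's x, y, z normalised to -1 to 1, where 1 is 2.5 cm, a list of three; "grip": the opening, from -1 (shut) to 1 (fully open). In form: {"dr": [[ax, ay, az], ...], "delta_pos": [[x, y, z], ...], "grip": [grip, ...]}. A call has exactly 8 rows; each row shifts and turns the commanded pose from where the row before left it, along the tool's axes as they then stand; what a row does not reach is not made up. A row lasts 1/10 s, in which the tool goes at most 50 mm and 8.59 degrees, less where a joint would pass 70% of its speed; a pose out of reach is approached as far as the arm can. A call with a number of a shift or a turn outside -1 to 1 is refused whole. A call with a gripper value outside its range is refused whole. The fingers move at their own pace and stop on an object; the grip force is fixed at half the most. Time passes only in rows, so rows that do not move let the fingers close, or fill a call up. It gives the time, the measured TCP pose, the force, the opening and the grip force at its end, in the units of the state.
- monitor.read_state(): the state, without advancing time (a new reading comes with each control period).
- vision.read_camera(name): name is "scene" or "side" or "wrist"; returns a dict with "color" (384x512x3 uint8, red, green, blue), "mtx" (3x3 intrinsics, pixels), "camera_from_world" (4x4, takes a point from world to camera coordinates). Camera axes: x right, y down, z forward; pixel columns grow to the right and rows downward; lengths in m; the calibration is good to about 2 mm. A picture is of the moment at which its call begins. There is no depth.
- job.close_job(): hands the job in; it is judged then, once.
Trained networks look in the newest picture that a camera, given by its name, has taken for a name from the list of things; names that differ only in an ending like _2 or _b are one class to them, and where a whole thing is asked for, a point or a joint stands for the part that bears it (a point fixed in the world has none). Each returns a list of dicts, best first, with "confidence" (0 to 1); they miss things now and then, are a little off and sometimes report something else, mostly with a low value. They report only what shows in the picture. A call takes as long as a camera call. They do not tell look-alikes from the thing itself.
- silhouettes(thing, camera): "region" (384x512 bool, what is visible of it).
- landmark_of(thing, camera): "location" ([x, y, z] in m, in world coordinates, good to about 4 mm: a listed point, or the origin of a listed thing).
The state is a dict: "time_s": time; "joint_pos": joint angles; "dq": joint speeds; "joint_torque": joint torques, N m; "position": TCP position; "eef_rot": TCP orientation; "wrist_force": force on the tool from outside, world axes, zero at the start; "wrist_torque": the same for the moment, N m; "width": opening from 0.0 (shut) to 1.0 (fully open); "finger_force": force on a finger pad.
Only numpy, scipy, OpenCV 4.12 (cv2) and the standard library are available. Lean on these libraries where they do the work, as an engineer would, in place of code of your own. Each camera call takes 0.05 s, during which the arm holds its last target. There are 200 camera calls.

## Working session

There is one attempt and no reset: what is moved stays moved. The work goes in short steps, Python scripts to look and compute and a tool call to move; the robot and the scene stay as the last step left them, time stands still between calls to the robot, and variables do not carry over. Pictures are saved under pics/ and viewed, at most 10 in all, crops included, and the job is handed in when it is done.

Besides the shell and the picture viewer there is one more tool, called in YAML: its name, and indented under it one key for each argument. drive_tool: Moves the arm, as the interface text tells. Its arguments: {"type":"object","properties":{"dr":{"type":"array","items":{"type":"array","items":{"type":"number"}}},"delta_pos":{"type":"array","items":{"type":"array","items":{"type":"number"}}},"grip":{"type":"array","items":{"type":"number"}}},"required":["dr","delta_pos","grip"]}

```bash
mkdir -p pics; ls; python3 - <<'E'
from cell import monitor, vision, job, silhouettes, landmark_of
import cv2
s=monitor.read_state();print(s)
ims=[]
for c in ["scene","side"]:
    d=vision.read_camera(c);im=d["color"][:,:,::-1].copy()
    cv2.imwrite(f"pics/{c}0.png",im)
    for t in ["case","latch_top","cradle_left","drawer_front","column_white","column_clay","cast_lemon_5","cast_egg_3","pin_jar","massing_2","chisel","brush_small"]:
        print(c,t,[(r["location"].round(3).tolist() if hasattr(r["location"],"round") else r["location"],round(float(r["confidence"]),2)) for r in landmark_of(t,c)])
E
```

```text
pics
{'time_s': 0.0, 'joint_pos': array([-8.96399512e-01,  2.55753272e-01,  1.07009463e-01, -4.57728728e-04,
       -1.42388649e+00, -2.84573691e-01]), 'dq': array([ 1.09179326e-03,  6.78954699e-05, -1.47373541e-03, -2.48344340e-04,
       -2.17483320e-03,  4.19495564e-04]), 'joint_torque': array([ 3.02619392e-04, -3.86628735e+01,  2.37940514e+01,  5.36508009e+00,
       -6.16538571e-03, -1.52191092e-05]), 'position': array([ 0.20886586, -0.50827096,  0.23039702]), 'eef_rot': array([-1.93646615e-01,  9.81070893e-01,  9.18008642e-04, -2.22185077e-04]), 'wrist_force': array([-0.13734341, -0.13556213, -0.22053777]), 'wrist_torque': array([-0.05840174, -0.03860392,  0.02568721]), 'finger_force': 0.0, 'width': 1.0023721143481235}
scene case [([0.5736, -0.244, 0.0002], 0.86), ([0.6369, -0.1741, 0.0624], 0.16)]
scene latch_top [([0.6058, -0.237, 0.2115], 0.42), ([0.6387, -0.1712, 0.0627], 0.32)]
scene cradle_left [([0.6401, -0.1766, 0.0635], 0.71)]
scene drawer_front [([0.5634, -0.2389, 0.0577], 0.59), ([0.4624, 0.1336, 0.0013], 0.56)]
scene column_white [([0.4123, 0.3524, 0.0162], 0.73)]
s
[... 577 characters left out ...]
0.2178], 0.44)]
side cradle_left [([0.6437, -0.1793, 0.0575], 0.79), ([0.644, 0.2661, 0.0195], 0.42)]
side drawer_front [([0.566, -0.2361, 0.0568], 0.8)]
side column_white [([0.4134, 0.3513, 0.0153], 0.65), ([0.6609, 0.064, -0.0018], 0.16)]
side column_clay [([0.6447, 0.2629, 0.021], 0.73), ([0.494, 0.0194, 0.0165], 0.38), ([0.7276, 0.4169, 0.0116], 0.37)]
side cast_lemon_5 [([0.59, 0.3968, -0.0024], 0.61)]
side cast_egg_3 [([0.5206, 0.2576, -0.0039], 0.43)]
side pin_jar [([0.5941, 0.3966, -0.0027], 0.79), ([0.6535, -0.2912, 0.0643], 0.74)]
side massing_2 [([0.6618, 0.0622, -0.0036], 0.79), ([0.5669, -0.2373, 0.0565], 0.35)]
side chisel [([0.3445, 0.2301, -0.0017], 0.47)]
side brush_small []
```

View pics/scene0.png

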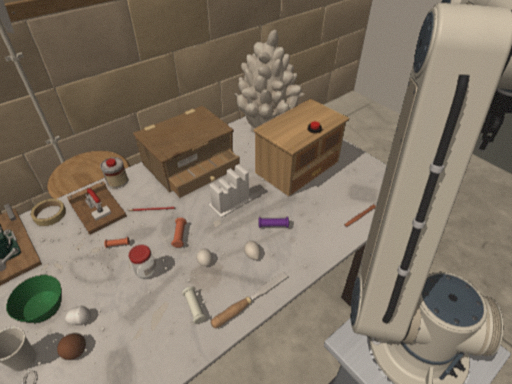

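View pics/side0.png

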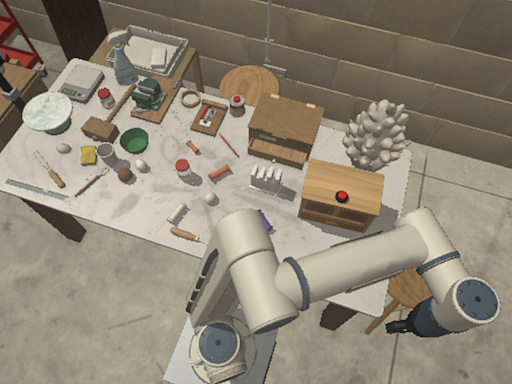

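The scene view shows the target case with the button at (315,127) and the white column at (193,304). The large terracotta column is at (179,232), with a smaller look-alike at (117,242) and a purple one at (273,223). Next I fit the poses of the case and columns to their silhouettes.

```bash
cat > h.py <<'E'
import numpy as np, cv2, json
from scipy.optimize import minimize
from scipy.spatial.transform import Rotation as Rt
from cell import monitor, vision, job, silhouettes, landmark_of
def proj(d,P):
    P=np.c_[P,np.ones(len(P))]@d["camera_from_world"].T
    p=P[:,:3]@d["mtx"].T; return p[:,:2]/p[:,2:]
def box(l,w,z0,z1,x0=0):
    return np.array([[x,y,z] for x in(x0,x0+l) for y in(-w/2,w/2) for z in(z0,z1)])
t=np.linspace(0,2*np.pi,24,endpoint=False)
def cyl(z=.018): return [np.array([[x,r*np.cos(a),z+r*np.sin(a)] for x in xs for a in t]) for r,xs in((.013,(-.046,.046)),(.018,(-.046,-.038)),(.018,(.038,.046)))]
CASE=[box(.171,.270,.172,.190,-.006),box(.165,.270,0,.19)]
def place(parts,x,y,a):
    c,s=np.cos(a),np.sin(a); return [p@np.array([[c,s,0],[-s,c,0],[0,0,1]])+[x,y,0] for p in parts]
def mask(d,parts,S=4):
    m=np.zeros((384*S,512*S),np.uint8)
    for p in parts: cv2.fillConvexPoly(m,cv2.convexHull(((proj(d,p)+.5)*S).astype(np.int32)),1)
    return cv2.resize(m.astype(np.float32),(512,384),interpolation=cv2.INTER_AREA)
def fit(views,parts,x0,yaws):
    def cost(v):
        c=0
        for d,m in views:
            q=mask(d,place(parts,*(np.array(v)*[1,1,1]))); c+=1-np.minimum(q,m).sum()/np.maximum(q,m).sum()
        return c/len(views)
    best=None
    for a in yaws:
        r=minimize(cost,[x0[0],x0[1],a],method="Nelder-Mead",options=dict(initial_simplex=np.array([x0[0],x0[1],a])+np.array([[0,0,0],[.008,0,0],[0,.008,0],[0,0,.12]]),xatol=2e-4,fatol=1e-4,maxiter=90))
        if best is None or r.fun<best.fun: best=r
    return best.x,best.fun
def near(d,thing,cam,P,z):
    u=proj(d,np.array([[P[0],P[1],z]]))[0]
    b=None
    for r in silhouettes(thing,cam):
        ys,xs=np.nonzero(r["region"]); e=np.hypot(xs.mean()-u[0],ys.mean()-u[1])
        if e<15 and (b is None or e<b[0]): b=(e,r["region"])
    return None if b is None else b[1].astype(np.float32)
def pose():
    s=monitor.read_state(); R=Rt.from_quat(s["eef_rot"]).as_matrix()
    return s,s["position"],R
def Rtool(yaw,lean): # deg
    return Rt.from_euler("z",yaw,degrees=True).as_matrix()@np.diag([1,-1,-1.])@Rt.from_euler("x",lean,degrees=True).as_matrix()
def plan(wps,p=None,R=None):
    """wps: (pos,yaw,lean,grip,minrows); prints 8-row calls"""
    if p is None: _,p,R=pose()
    dr,dp,g=[],[],[]
    for pos,yaw,lean,grip,nmin in wps:
        T=Rtool(yaw,lean); pos=np.array(pos); p0,R0=p.copy(),R.copy()
        v=Rt.from_matrix(R0.T@T).as_rotvec()
        n=max(int(np.ceil(np.linalg.norm(pos-p0)/.023)),int(np.ceil(np.linalg.norm(v)/.085)),nmin)
        for i in range(1,n+1):
            tp=p0+(pos-p0)*i/n; tR=R0@Rt.from_rotvec(v*i/n).as_matrix()
            a=np.round((R.T@(tp-p))/.025,2); w=np.round(Rt.from_matrix(R.T@tR).as_rotvec()/.1,2)
            p=p+R@a*.025; R=R@Rt.from_rotvec(w*.1).as_matrix()
            dr.append((w+0).tolist());dp.append((a+0).tolist());g.append(grip)
    while len(g)%8: dr.append([0,0,0]);dp.append([0,0,0]);g.append(g[-1])
    f=lambda o:json.dumps(o,separators=(",",":")).replace("0.0,","0,").replace("0.0]","0]")
    for k in range(0,len(g),8): print("dr",f(dr[k:k+8]),"\ndp",f(dp[k:k+8]),"\ng",f(g[k:k+8]))
E
python3 - <<'E'
from h import *
D={c:vision.read_camera(c) for c in("scene","side")}
for name,parts,x0,z,yaws in(("case",CASE,(.5735,-.242),.095,[.1]),("column_white",cyl(),(.4125,.352),.018,np.arange(0,3.1,.6)),("column_clay",cyl(),(.645,.2635),.018,np.arange(0,3.1,.6))):
    V=[]
    for c in D:
        P=x0 if name!="case" else (x0[0]+.08,x0[1])
        m=near(D[c],name,c,P,z)
        if m is None: print(name,c,"none")
        else: V.append((D[c],m)); print(name,c,m.sum(),fit([V[-1]],parts,x0,yaws))
    if len(V)>1: print("both",fit(V,parts,x0,yaws))
# button: red blob -> ray at z
for c in D:
    im=D[c]["color"].astype(int); m=((im[...,0]>130)&(im[...,1]<60)&(im[...,2]<60))
    u0=proj(D[c],np.array([[.6,-.239,.2]]))[0]; ys,xs=np.nonzero(m); k=np.hypot(xs-u0[0],ys-u0[1])<20
    print(c,"button px",xs[k].mean(),ys[k].mean(),k.sum(),u0)
_,p,R=pose(); print(R.round(3))
E
```

```text
case scene 6186.0 (array([ 0.57408439, -0.24278274,  0.07409101]), np.float64(0.016147196292877197))
case side 4696.0 (array([ 0.56892508, -0.23979017,  0.07252392]), np.float64(0.027858853340148926))
both (array([ 0.57203533, -0.24161466,  0.07952062]), np.float64(0.029406309127807617))
column_white scene 431.0 (array([0.41786282, 0.35207507, 2.90412205]), np.float64(0.12224084138870239))
column_white side 148.0 (array([0.41210918, 0.35232346, 2.87336023]), np.float64(0.2297658920288086))
both (array([0.41616787, 0.35229243, 2.91109144]), np.float64(0.18835920095443726))
column_clay scene 231.0 (array([0.64686569, 0.25845507, 2.55702033]), np.float64(0.285963237285614))
column_clay side 144.0 (array([0.64128847, 0.26035086, 2.49677543]), np.float64(0.14107412099838257))
both (array([0.64164796, 0.26043563, 2.49343176]), np.float64(0.22406962513923645))
scene button px 314.48571428571427 124.0 35 [315.07065716 126.89152775]
side button px 342.0416666666667 194.5625 48 [342.27141919 196.09281688]
[[-0.925 -0.38   0.   ]
 [-0.38   0.925  0.   ]
 [-0.     0.    -1.   ]]
```

```bash
python3 - <<'E'
from h import *
D=[vision.read_camera(c) for c in("scene","side")]
px=[(314.5,124.0),(342.0,194.6)]
X=cv2.triangulatePoints(*[d["mtx"]@d["camera_from_world"][:3] for d in D],*[np.array(p).reshape(2,1) for p in px]); print((X[:3]/X[3]).T)
plan([((.30,-.45,.30),-150,0,-1,1),((.60,-.239,.26),-110,0,-1,1),((.60,-.239,.235),-110,0,-1,3)])
E
```

```text
[[ 0.599941   -0.23555109  0.21161012]]
dr [[0,0,-0.22],[0,0,-0.23],[0,0,-0.22],[0,0,-0.22],[0,0,-0.23],[0,0,-0.22],[0,0,-0.41],[0,0,-0.41]] 
dp [[-0.71,0.13,-0.46],[-0.71,0.12,-0.46],[-0.72,0.1,-0.45],[-0.71,0.08,-0.46],[-0.72,0.07,-0.46],[-0.72,0.05,-0.46],[-0.86,0.08,0.09],[-0.86,0.04,0.1]] 
g [-1,-1,-1,-1,-1,-1,-1,-1]
dr [[0,0,-0.41],[0,0,-0.41],[0,0,-0.41],[0,0,-0.41],[0,0,-0.41],[0,0,-0.41],[0,0,-0.42],[0,0,-0.41]] 
dp [[-0.86,0,0.09],[-0.87,-0.02,0.1],[-0.86,-0.07,0.09],[-0.86,-0.1,0.1],[-0.85,-0.13,0.09],[-0.84,-0.17,0.09],[-0.84,-0.21,0.1],[-0.83,-0.24,0.09]] 
g [-1,-1,-1,-1,-1,-1,-1,-1]
dr [[0,0,-0.41],[0,0,-0.41],[0,0,-0.41],[0,0,-0.41],[0,0,-0.41],[0,0,-0.41],[0,0,-0.41],[0,0,0]] 
dp [[-0.82,-0.27,0.1],[-0.81,-0.31,0.09],[-0.79,-0.34,0.1],[-0.78,-0.37,0.09],[-0.77,-0.4,0.09],[-0.74,-0.43,0.1],[-0.73,-0.47,0.09],[0,0,0.33]] 
g [-1,-1,-1,-1,-1,-1,-1,-1]
dr [[0,0,0],[0,0,0],[0,0,0],[0,0,0],[0,0,0],[0,0,0],[0,0,0],[0,0,0]] 
dp [[0,0,0.34],[0,0,0.33],[0,0,0],[0,0,0],[0,0,0],[0,0,0],[0,0,0],[0,0,0]] 
g [-1,-1,-1,-1,-1,-1,-1,-1]
```

drive_tool:
  dr:
    - [0,0,-0.22]
    - [0,0,-0.23]
    - [0,0,-0.22]
    - [0,0,-0.22]
    - [0,0,-0.23]
    - [0,0,-0.22]
    - [0,0,-0.41]
    - [0,0,-0.41]
  delta_pos:
    - [-0.71,0.13,-0.46]
    - [-0.71,0.12,-0.46]
    - [-0.72,0.1,-0.45]
    - [-0.71,0.08,-0.46]
    - [-0.72,0.07,-0.46]
    - [-0.72,0.05,-0.46]
    - [-0.86,0.08,0.09]
    - [-0.86,0.04,0.1]
  grip: [-1,-1,-1,-1,-1,-1,-1,-1]

```text
time_s: 2.6
position: [0.336, -0.4249, 0.2958]
eef_rot: [-0.299, 0.954, -0.0, 0.0]
wrist_force: [0.1, 0.3, -0.1]
width: -0.002
finger_force: 0.0
```

drive_tool:
  dr:
    - [0,0,-0.41]
    - [0,0,-0.41]
    - [0,0,-0.41]
    - [0,0,-0.41]
    - [0,0,-0.41]
    - [0,0,-0.41]
    - [0,0,-0.42]
    - [0,0,-0.41]
  delta_pos:
    - [-0.86,0,0.09]
    - [-0.87,-0.02,0.1]
    - [-0.86,-0.07,0.09]
    - [-0.86,-0.1,0.1]
    - [-0.85,-0.13,0.09]
    - [-0.84,-0.17,0.09]
    - [-0.84,-0.21,0.1]
    - [-0.83,-0.24,0.09]
  grip: [-1,-1,-1,-1,-1,-1,-1,-1]

```text
time_s: 3.4
position: [0.4772, -0.3254, 0.2764]
eef_rot: [-0.451, 0.892, -0.0, -0.0]
wrist_force: [0.7, -0.5, -0.4]
width: 0.003
finger_force: 0.0
```

drive_tool:
  dr:
    - [0,0,-0.41]
    - [0,0,-0.41]
    - [0,0,-0.41]
    - [0,0,-0.41]
    - [0,0,-0.41]
    - [0,0,-0.41]
    - [0,0,-0.41]
    - [0,0,0]
  delta_pos:
    - [-0.82,-0.27,0.1]
    - [-0.81,-0.31,0.09]
    - [-0.79,-0.34,0.1]
    - [-0.78,-0.37,0.09]
    - [-0.77,-0.4,0.09]
    - [-0.74,-0.43,0.1]
    - [-0.73,-0.47,0.09]
    - [0,0,0]
  grip: [-1,-1,-1,-1,-1,-1,-1,-1]

```text
time_s: 4.2
position: [0.6022, -0.2367, 0.2582]
eef_rot: [-0.575, 0.818, 0.001, -0.0]
wrist_force: [-0.4, 0.1, -0.5]
width: -0.004
finger_force: 0.0
```

drive_tool:
  dr:
    - [0,0,0]
    - [0,0,0]
    - [0,0,0]
    - [0,0,0]
    - [0,0,0]
    - [0,0,0]
    - [0,0,0]
    - [0,0,0]
  delta_pos:
    - [0,0,0.4]
    - [0,0,0.4]
    - [0,0,0.4]
    - [0,0,0.3]
    - [0,0,0.2]
    - [0,0,0.2]
    - [0,0,0.14]
    - [0,0,0]
  grip: [-1,-1,-1,-1,-1,-1,-1,-1]

```text
time_s: 5.0
position: [0.6, -0.2392, 0.2092]
eef_rot: [-0.574, 0.819, -0.0, 0.0]
wrist_force: [-0.4, -1.2, 0.2]
width: 0.004
finger_force: 0.0
```

drive_tool:
  dr:
    - [0,0,0]
    - [0,0,0]
    - [0,0,0]
    - [0,0,0]
    - [0,0,0]
    - [0,0,0]
    - [0,0,0]
    - [0,0,0]
  delta_pos:
    - [0,0,0.08]
    - [0,0,0.08]
    - [0,0,0.08]
    - [0,0,0.08]
    - [0,0,0]
    - [0,0,0]
    - [0,0,0]
    - [0,0,0]
  grip: [-1,-1,-1,-1,-1,-1,-1,-1]

```text
time_s: 5.8
position: [0.6003, -0.2392, 0.2059]
eef_rot: [-0.574, 0.819, -0.002, 0.001]
wrist_force: [-6.9, 5.0, 20.0]
width: -0.004
finger_force: 9.9
```

drive_tool:
  dr:
    - [0,0,0]
    - [0,0,0]
    - [0,0,0]
    - [0,0,0]
    - [0,0,0]
    - [0,0,0]
    - [0,0,0]
    - [0,0,0]
  delta_pos:
    - [0,0,-0.3]
    - [0,0,-0.8]
    - [0,0,-0.8]
    - [0,0,-0.8]
    - [0,0,-0.5]
    - [0,0,0]
    - [0,0,0]
    - [0,0,0]
  grip: [-1,-1,-1,-1,1,1,1,1]

```text
time_s: 6.6
position: [0.5998, -0.2387, 0.2795]
eef_rot: [-0.574, 0.819, 0.001, -0.001]
wrist_force: [-0.7, -0.1, 0.4]
width: 0.679
finger_force: 0.0
```

```bash
python3 - <<'E'
from h import *
for c in("scene","side"):
    d=vision.read_camera(c); cv2.imwrite(f"pics/{c}1.png",d["color"][:,:,::-1])
    for t in("cradle_left","cradle_right","drawer_front"): print(c,t,[(np.round(r["location"],4).tolist(),round(float(r["confidence"]),2)) for r in landmark_of(t,c)])
E
```

```text
scene cradle_left []
scene cradle_right [([0.5107, -0.3013, 0.0653], 0.75), ([0.4608, 0.1338, -0.0006], 0.47)]
scene drawer_front []
side cradle_left [([0.5049, -0.1872, 0.0598], 0.97)]
side cradle_right [([0.514, -0.3035, 0.0646], 0.64)]
side drawer_front [([0.4305, -0.2479, 0.0556], 0.86)]
```

View pics/scene1.png

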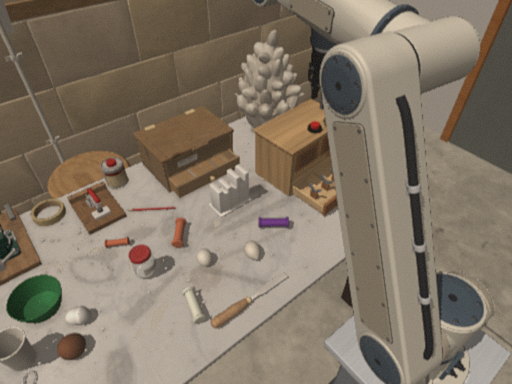

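The drawer is out, seen at (315,190), and both cradle fixes agree with the case fit. Next is the white column.

```bash
python3 - <<'E'
from h import *
plan([((.416,.352,.14),-13.4,0,1,29)])
E
```

```text
dr [[0,0,-0.58],[0,0,-0.58],[0,0,-0.58],[0,0,-0.59],[0,0,-0.58],[0,0,-0.58],[0,0,-0.58],[0,0,-0.58]] 
dp [[-0.68,0.52,0.19],[-0.71,0.47,0.2],[-0.73,0.44,0.19],[-0.76,0.39,0.2],[-0.78,0.35,0.19],[-0.8,0.3,0.2],[-0.81,0.25,0.19],[-0.83,0.21,0.2]] 
g [1,1,1,1,1,1,1,1]
dr [[0,0,-0.58],[0,0,-0.58],[0,0,-0.58],[0,0,-0.59],[0,0,-0.58],[0,0,-0.58],[0,0,-0.58],[0,0,-0.58]] 
dp [[-0.84,0.16,0.19],[-0.85,0.1,0.19],[-0.85,0.06,0.2],[-0.85,0.01,0.19],[-0.86,-0.04,0.2],[-0.85,-0.09,0.19],[-0.84,-0.13,0.2],[-0.83,-0.19,0.19]] 
g [1,1,1,1,1,1,1,1]
dr [[0,0,-0.58],[0,0,-0.58],[0,0,-0.59],[0,0,-0.58],[0,0,-0.58],[0,0,-0.58],[0,0,-0.58],[0,0,-0.58]] 
dp [[-0.82,-0.24,0.2],[-0.81,-0.28,0.19],[-0.79,-0.33,0.19],[-0.76,-0.37,0.2],[-0.75,-0.42,0.19],[-0.72,-0.46,0.2],[-0.69,-0.5,0.19],[-0.66,-0.54,0.2]] 
g [1,1,1,1,1,1,1,1]
dr [[0,0,-0.58],[0,0,-0.59],[0,0,-0.58],[0,0,-0.58],[0,0,-0.58],[0,0,0],[0,0,0],[0,0,0]] 
dp [[-0.63,-0.58,0.19],[-0.59,-0.62,0.2],[-0.56,-0.64,0.19],[-0.51,-0.68,0.19],[-0.48,-0.71,0.2],[0,0,0],[0,0,0],[0,0,0]] 
g [1,1,1,1,1,1,1,1]
```

drive_tool:
  dr:
    - [0,0,-0.58]
    - [0,0,-0.58]
    - [0,0,-0.58]
    - [0,0,-0.59]
    - [0,0,-0.58]
    - [0,0,-0.58]
    - [0,0,-0.58]
    - [0,0,-0.58]
  delta_pos:
    - [-0.68,0.52,0.19]
    - [-0.71,0.47,0.2]
    - [-0.73,0.44,0.19]
    - [-0.76,0.39,0.2]
    - [-0.78,0.35,0.19]
    - [-0.8,0.3,0.2]
    - [-0.81,0.25,0.19]
    - [-0.83,0.21,0.2]
  grip: [1,1,1,1,1,1,1,1]

```text
time_s: 7.8
position: [0.5489, -0.0753, 0.242]
eef_rot: [0.748, -0.664, 0.0, -0.0]
wrist_force: [-0.1, 0.8, -0.5]
width: 1.003
finger_force: 0.0
```

drive_tool:
  dr:
    - [0,0,-0.58]
    - [0,0,-0.58]
    - [0,0,-0.58]
    - [0,0,-0.59]
    - [0,0,-0.58]
    - [0,0,-0.58]
    - [0,0,-0.58]
    - [0,0,-0.58]
  delta_pos:
    - [-0.84,0.16,0.19]
    - [-0.85,0.1,0.19]
    - [-0.85,0.06,0.2]
    - [-0.85,0.01,0.19]
    - [-0.86,-0.04,0.2]
    - [-0.85,-0.09,0.19]
    - [-0.84,-0.13,0.2]
    - [-0.83,-0.19,0.19]
  grip: [1,1,1,1,1,1,1,1]

```text
time_s: 8.6
position: [0.4982, 0.0878, 0.2032]
eef_rot: [0.881, -0.474, 0.0, -0.0]
wrist_force: [1.3, 0.4, -0.3]
width: 1.001
finger_force: 0.0
```

drive_tool:
  dr:
    - [0,0,-0.58]
    - [0,0,-0.58]
    - [0,0,-0.59]
    - [0,0,-0.58]
    - [0,0,-0.58]
    - [0,0,-0.58]
    - [0,0,-0.58]
    - [0,0,-0.58]
  delta_pos:
    - [-0.82,-0.24,0.2]
    - [-0.81,-0.28,0.19]
    - [-0.79,-0.33,0.19]
    - [-0.76,-0.37,0.2]
    - [-0.75,-0.42,0.19]
    - [-0.72,-0.46,0.2]
    - [-0.69,-0.5,0.19]
    - [-0.66,-0.54,0.2]
  grip: [1,1,1,1,1,1,1,1]

```text
time_s: 9.4
position: [0.4474, 0.2509, 0.1643]
eef_rot: [0.966, -0.258, 0.0, -0.0]
wrist_force: [0.3, -0.8, 0.4]
width: 0.999
finger_force: 0.0
```

drive_tool:
  dr:
    - [0,0,-0.58]
    - [0,0,-0.59]
    - [0,0,-0.58]
    - [0,0,-0.58]
    - [0,0,-0.58]
    - [0,0,0]
    - [0,0,0]
    - [0,0,0]
  delta_pos:
    - [-0.63,-0.58,0.19]
    - [-0.59,-0.62,0.2]
    - [-0.56,-0.64,0.19]
    - [-0.51,-0.68,0.19]
    - [-0.48,-0.71,0.2]
    - [0,0,0]
    - [0,0,0]
    - [0,0,0]
  grip: [1,1,1,1,1,1,1,1]

```text
time_s: 10.2
position: [0.4163, 0.3516, 0.1403]
eef_rot: [0.993, -0.117, 0.0, -0.0]
wrist_force: [-0.7, -0.9, 0.6]
width: 1.0
finger_force: 0.0
```

```bash
python3 - <<'E'
from h import *
d=vision.read_camera("wrist"); cv2.imwrite("pics/w1.png",d["color"][:,:,::-1])
print([(np.round(r["location"],4).tolist(),round(float(r["confidence"]),2)) for r in landmark_of("column_white","wrist")])
m=near(d,"column_white","wrist",(.416,.352),.018)
if m is None: m=max(silhouettes("column_white","wrist"),key=lambda r:r["confidence"])["region"].astype(np.float32)
print(m.sum(),fit([(d,m)],cyl(),(.416,.352),[2.7,2.9,3.1]))
E
```

```text
[([0.4127, 0.353, 0.0198], 0.97)]
3021.0 (array([0.41581638, 0.35325225, 2.90385781]), np.float64(0.08149874210357666))
```

View pics/w1.png

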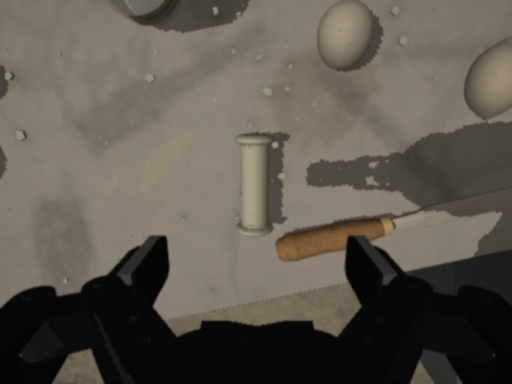

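The wrist view shows the white column at (255,186), with the chisel handle clear of the finger paths at about (285,245). I'll descend and grip.

```bash
python3 - <<'E'
from h import *
plan([((.4157,.3530,.03),-13.5,0,1,6),((.4157,.3530,.004),-13.5,0,1,2)])
E
```

```text
dr [[0,0,0],[0,0,0],[0,0,0],[0,0,0.01],[0,0,0],[0,0,0],[0,0,0],[0,0,0]] 
dp [[-0.01,-0.01,0.74],[0,-0.01,0.73],[-0.01,-0.01,0.74],[-0.01,0,0.73],[0,-0.01,0.74],[-0.01,-0.01,0.73],[0,0,0.52],[0,0,0.52]] 
g [1,1,1,1,1,1,1,1]
```

drive_tool:
  dr:
    - [0,0,0]
    - [0,0,0]
    - [0,0,0]
    - [0,0,0.01]
    - [0,0,0]
    - [0,0,0]
    - [0,0,0]
    - [0,0,0]
  delta_pos:
    - [-0.01,-0.01,0.74]
    - [0,-0.01,0.73]
    - [-0.01,-0.01,0.74]
    - [-0.01,0,0.73]
    - [0,-0.01,0.74]
    - [-0.01,-0.01,0.73]
    - [0,0,0.52]
    - [0,0,0.52]
  grip: [1,1,1,1,1,1,1,1]

```text
time_s: 11.15
position: [0.4156, 0.3531, 0.0033]
eef_rot: [0.993, -0.118, 0.0, -0.0]
wrist_force: [0.5, 0.4, 0.4]
width: 1.003
finger_force: 0.0
```

drive_tool:
  dr:
    - [0,0,0]
    - [0,0,0]
    - [0,0,0]
    - [0,0,0]
    - [0,0,0]
    - [0,0,0]
    - [0,0,0]
    - [0,0,0]
  delta_pos:
    - [0,0,0]
    - [0,0,0]
    - [0,0,0]
    - [0,0,0]
    - [0,0,0]
    - [0,0,0]
    - [0,0,0]
    - [0,0,0]
  grip: [-1,-1,-1,-1,-1,-1,-1,-1]

```text
time_s: 11.95
position: [0.4159, 0.354, 0.0048]
eef_rot: [0.993, -0.117, 0.001, -0.001]
wrist_force: [-1.0, -1.4, 6.2]
width: 0.282
finger_force: 58.7
```

```bash
cat >> h.py <<'E'
def tcp(A,h,yaw,lean): return np.array(A)+Rtool(yaw,lean)[:,2]*h
E
python3 - <<'E'
from h import *
plan([((.416,.353,.10),-13.5,0,-1,5),((.44,.25,.20),-30,0,-1,1),(tcp((.500,-.189,.16),.0132,-85.8,40),-85.8,40,-1,20),(tcp((.504,-.189,.10),.0132,-85.8,40),-85.8,40,-1,3)])
E
```

```text
dr [[0,0,0],[-0.01,0,0],[0,-0.01,0.01],[0,0,0],[-0.01,0,0],[0,0,0.41],[0,0,0.41],[0,0,0.42]] 
dp [[0,0.01,-0.76],[0.01,0,-0.76],[0,0.01,-0.77],[0,0.01,-0.76],[0.01,0,-0.76],[0.27,0.54,-0.57],[0.29,0.53,-0.57],[0.32,0.52,-0.57]] 
g [-1,-1,-1,-1,-1,-1,-1,-1]
dr [[0,0,0.41],[0,0,0.41],[0,0,0.41],[0,0,0.41],[0.32,0.17,0.47],[0.32,0.17,0.46],[0.32,0.17,0.47],[0.32,0.17,0.47]] 
dp [[0.33,0.5,-0.57],[0.36,0.49,-0.57],[0.37,0.48,-0.58],[0.4,0.45,-0.57],[0.56,0.69,0.1],[0.58,0.67,0.09],[0.62,0.64,0.08],[0.64,0.62,0.07]] 
g [-1,-1,-1,-1,-1,-1,-1,-1]
dr [[0.32,0.17,0.46],[0.32,0.17,0.47],[0.32,0.17,0.47],[0.33,0.17,0.46],[0.32,0.17,0.47],[0.32,0.17,0.47],[0.32,0.17,0.46],[0.32,0.17,0.47]] 
dp [[0.67,0.58,0.06],[0.7,0.56,0.05],[0.72,0.52,0.05],[0.75,0.49,0.04],[0.76,0.46,0.05],[0.79,0.43,0.04],[0.8,0.38,0.04],[0.82,0.36,0.04]] 
g [-1,-1,-1,-1,-1,-1,-1,-1]
dr [[0.32,0.16,0.47],[0.32,0.17,0.46],[0.32,0.17,0.47],[0.32,0.17,0.47],[0.32,0.17,0.46],[0.32,0.17,0.47],[0.32,0.17,0.46],[0.32,0.17,0.47]] 
dp [[0.83,0.31,0.05],[0.85,0.28,0.05],[0.86,0.24,0.06],[0.87,0.19,0.06],[0.87,0.17,0.08],[0.88,0.12,0.08],[0.89,0.08,0.1],[0.88,0.05,0.11]] 
g [-1,-1,-1,-1,-1,-1,-1,-1]
dr [[0,0,0],[0,0,0],[0,0,0],[0,0,0],[0,0,0],[0,0,0],[0,0,0],[0,0,0]] 
dp [[0.01,0.47,0.65],[0,0.48,0.64],[0.01,0.47,0.65],[0,0,0],[0,0,0],[0,0,0],[0,0,0],[0,0,0]] 
g [-1,-1,-1,-1,-1,-1,-1,-1]
```

drive_tool:
  dr:
    - [0,0,0]
    - [-0.01,0,0]
    - [0,-0.01,0.01]
    - [0,0,0]
    - [-0.01,0,0]
    - [0,0,0.41]
    - [0,0,0.41]
    - [0,0,0.42]
  delta_pos:
    - [0,0.01,-0.76]
    - [0.01,0,-0.76]
    - [0,0.01,-0.77]
    - [0,0.01,-0.76]
    - [0.01,0,-0.76]
    - [0.27,0.54,-0.57]
    - [0.29,0.53,-0.57]
    - [0.32,0.52,-0.57]
  grip: [-1,-1,-1,-1,-1,-1,-1,-1]

```text
time_s: 12.75
position: [0.4259, 0.3067, 0.1422]
eef_rot: [0.984, -0.181, -0.001, 0.001]
wrist_force: [-0.9, 0.3, -0.5]
width: 0.284
finger_force: 59.0
```

drive_tool:
  dr:
    - [0,0,0.41]
    - [0,0,0.41]
    - [0,0,0.41]
    - [0,0,0.41]
    - [0.32,0.17,0.47]
    - [0.32,0.17,0.46]
    - [0.32,0.17,0.47]
    - [0.32,0.17,0.47]
  delta_pos:
    - [0.33,0.5,-0.57]
    - [0.36,0.49,-0.57]
    - [0.37,0.48,-0.58]
    - [0.4,0.45,-0.57]
    - [0.56,0.69,0.1]
    - [0.58,0.67,0.09]
    - [0.62,0.64,0.08]
    - [0.64,0.62,0.07]
  grip: [-1,-1,-1,-1,-1,-1,-1,-1]

```text
time_s: 13.55
position: [0.4529, 0.1598, 0.1888]
eef_rot: [0.934, -0.349, 0.049, -0.052]
wrist_force: [0.9, 0.3, -0.5]
width: 0.287
finger_force: 58.9
```

drive_tool:
  dr:
    - [0.32,0.17,0.46]
    - [0.32,0.17,0.47]
    - [0.32,0.17,0.47]
    - [0.33,0.17,0.46]
    - [0.32,0.17,0.47]
    - [0.32,0.17,0.47]
    - [0.32,0.17,0.46]
    - [0.32,0.17,0.47]
  delta_pos:
    - [0.67,0.58,0.06]
    - [0.7,0.56,0.05]
    - [0.72,0.52,0.05]
    - [0.75,0.49,0.04]
    - [0.76,0.46,0.05]
    - [0.79,0.43,0.04]
    - [0.8,0.38,0.04]
    - [0.82,0.36,0.04]
  grip: [-1,-1,-1,-1,-1,-1,-1,-1]

```text
time_s: 14.35
position: [0.4796, -0.0154, 0.169]
eef_rot: [0.834, -0.509, 0.145, -0.155]
wrist_force: [0.8, -0.7, -0.1]
width: 0.281
finger_force: 58.9
```

drive_tool:
  dr:
    - [0.32,0.16,0.47]
    - [0.32,0.17,0.46]
    - [0.32,0.17,0.47]
    - [0.32,0.17,0.47]
    - [0.32,0.17,0.46]
    - [0.32,0.17,0.47]
    - [0.32,0.17,0.46]
    - [0.32,0.17,0.47]
  delta_pos:
    - [0.83,0.31,0.05]
    - [0.85,0.28,0.05]
    - [0.86,0.24,0.06]
    - [0.87,0.19,0.06]
    - [0.87,0.17,0.08]
    - [0.88,0.12,0.08]
    - [0.89,0.08,0.1]
    - [0.88,0.05,0.11]
  grip: [-1,-1,-1,-1,-1,-1,-1,-1]

```text
time_s: 15.15
position: [0.5067, -0.19, 0.1489]
eef_rot: [0.687, -0.641, 0.233, -0.25]
wrist_force: [-0.1, 0.1, -1.2]
width: 0.285
finger_force: 59.0
```

```bash
python3 - <<'E'
from h import *
s,p,R=pose(); print(p,R.round(3).tolist(),s["joint_pos"].round(2),s["width"],s["finger_force"])
d=vision.read_camera("wrist"); cv2.imwrite("pics/w2.png",d["color"][:,:,::-1])
np.savez("w2.npz",c=d["camera_from_world"],m=d["mtx"])
for t in("column_white","cradle_left","cradle_right","drawer_front"): print(t,[(np.round(r["location"],4).tolist(),round(float(r["confidence"]),2)) for r in landmark_of(t,"wrist")])
E
```

```text
[ 0.50674525 -0.1900434   0.14888376] [[0.069, -0.765, 0.64], [-0.998, -0.053, 0.045], [-0.0, -0.642, -0.767]] [-0.22 -0.02 -0.5  -0.44 -0.46  0.62] 0.2847295334896953 58.95727336406708
column_white [([0.493, -0.1897, 0.1591], 0.62)]
cradle_left [([0.5059, -0.1853, 0.0582], 0.74), ([0.493, -0.189, 0.1604], 0.46)]
cradle_right [([0.5133, -0.3019, 0.0573], 0.6)]
drawer_front [([0.4288, -0.248, 0.0567], 0.64)]
```

View pics/w2.png

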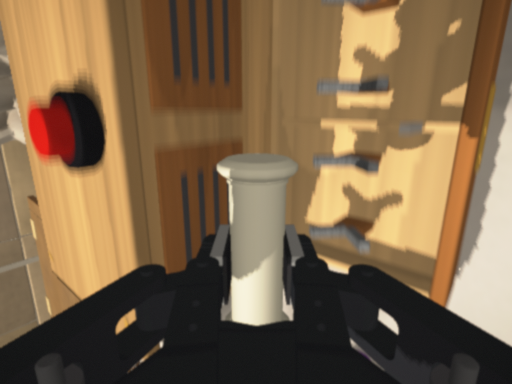

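```bash
python3 - <<'E'
from h import *
im=cv2.imread("pics/w2.png"); z=np.load("w2.npz"); d=dict(camera_from_world=z["c"],mtx=z["m"])
S=3; o=np.array([230,0]); cr=cv2.resize(im[0:200+60,230:230+260],None,fx=S,fy=S,interpolation=cv2.INTER_CUBIC)
for (cx,cy,a),col in(((.572,-.2416,.0735),(0,255,0)),((.573,-.2385,.0735),(0,0,255))):
  for sy in(.056,-.056):
    for dy in(-.033,-.025,.025,.033):
        P=place([np.array([[-.064-.02,sy+dy,.0615],[-.064,sy+dy,.0416],[-.064+.02,sy+dy,.0615]])],cx,cy,a)[0]
        q=((proj(d,P)+.5-o)*S).astype(np.int32); cv2.polylines(cr,[q],False,col,1)
cv2.imwrite("pics/ov.png",cr[:600])
E
```

```text
(no output)
```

View pics/ov.png

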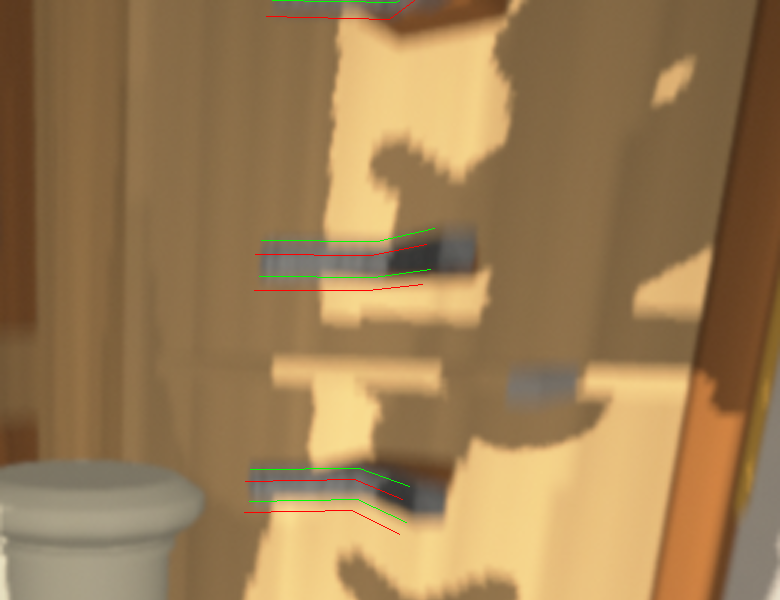

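```bash
python3 - <<'E'
from h import *
z=np.load("w2.npz"); d=dict(camera_from_world=z["c"],mtx=z["m"]); s,p,R=pose()
for sg in(-1,1):
  for h in(.010,.0132,.016,.02):
    P=np.array([[sg*x,.018*np.cos(a),-h+.018*np.sin(a)] for x in(.038,.046) for a in t])@R.T+p
    q=proj(d,P); print(sg,h,q.min(0).round(1),q.max(0).round(1), "outer",q[24:].min(0).round(1))
E
```

```text
-1 0.01 [221.1 297.3] [289.2 358.2] outer [221.6 309. ]
-1 0.0132 [220.3 300.7] [289.8 363.7] outer [220.9 312.5]
-1 0.016 [219.7 303.7] [290.4 368.8] outer [220.2 315.8]
-1 0.02 [218.7 308.3] [291.3 376.5] outer [219.3 320.6]
1 0.01 [214.5 154.8] [293.9 187.8] outer [214.5 154.8]
1 0.0132 [213.5 155.7] [294.8 189.9] outer [213.5 155.7]
1 0.016 [212.6 156.6] [295.6 191.9] outer [212.6 156.6]
1 0.02 [211.1 157.9] [296.8 194.8] outer [211.1 157.9]
```

```bash
python3 - <<'E'
from h import *
T=lambda z:tcp((.5036,-.191,z),.0132,-85.8,40)
plan([(T(.09),-85.8,40,-1,4),(T(.0625),-85.8,40,-1,4)]); print(T(.0625))
E
```

```text
dr [[0.01,0,0],[0,-0.01,0],[0.01,0,0],[0.01,0,0],[0,0,0],[0,0,0],[0,0,0],[0,0,0]] 
dp [[0.02,0.41,0.56],[0.02,0.41,0.57],[0.02,0.41,0.56],[0.02,0.41,0.56],[0,0.18,0.21],[0,0.17,0.21],[0,0.18,0.21],[0,0.17,0.21]] 
g [-1,-1,-1,-1,-1,-1,-1,-1]
[ 0.51206201 -0.19037859  0.05238821]
```

drive_tool:
  dr:
    - [0.01,0,0]
    - [0,-0.01,0]
    - [0.01,0,0]
    - [0.01,0,0]
    - [0,0,0]
    - [0,0,0]
    - [0,0,0]
    - [0,0,0]
  delta_pos:
    - [0.02,0.41,0.56]
    - [0.02,0.41,0.57]
    - [0.02,0.41,0.56]
    - [0.02,0.41,0.56]
    - [0,0.18,0.21]
    - [0,0.17,0.21]
    - [0,0.18,0.21]
    - [0,0.17,0.21]
  grip: [-1,-1,-1,-1,-1,-1,-1,-1]

```text
time_s: 16.2
position: [0.5129, -0.1892, 0.0526]
eef_rot: [0.689, -0.639, 0.233, -0.251]
wrist_force: [0.7, -0.7, -1.1]
width: 0.285
finger_force: 59.0
```

```bash
python3 - <<'E'
from h import *
s,p,R=pose(); print(p,s["wrist_force"])
d=vision.read_camera("wrist"); cv2.imwrite("pics/w3.png",d["color"][:,:,::-1])
E
```

```text
[ 0.51292581 -0.18918503  0.05259529] [ 0.66655214 -0.67817388 -1.09497109]
```

View pics/w3.png

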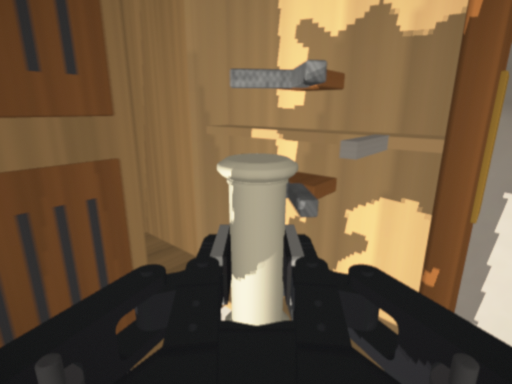

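drive_tool:
  dr:
    - [0,0,0]
    - [0,0,0]
    - [0,0,0]
    - [0,0,0]
    - [0,0,0]
    - [0,0,0]
    - [0,0,0]
    - [0,0,0]
  delta_pos:
    - [0,0.026,0.031]
    - [0,0.026,0.031]
    - [0,0.026,0.031]
    - [0,0,0]
    - [0,0,0]
    - [0,0,0]
    - [0,0,0]
    - [0,0,0]
  grip: [-1,-1,-1,-1,-1,-1,-1,-1]

```text
time_s: 17.05
position: [0.5134, -0.1904, 0.0503]
eef_rot: [0.688, -0.639, 0.234, -0.251]
wrist_force: [-2.7, 2.0, 5.0]
width: 0.281
finger_force: 59.4
```

drive_tool:
  dr:
    - [0,0,0]
    - [0,0,0]
    - [0,0,0]
    - [0,0,0]
    - [0,0,0]
    - [0,0,0]
    - [0,0,0]
    - [0,0,0]
  delta_pos:
    - [0,0.04,-0.03]
    - [0,0.026,0.031]
    - [0,0.026,0.031]
    - [0,0,0]
    - [0,0,0]
    - [0,0,0]
    - [0,0,0]
    - [0,0,0]
  grip: [-1,-1,-1,-1,-1,-1,-1,-1]

```text
time_s: 17.85
position: [0.5136, -0.1906, 0.0497]
eef_rot: [0.688, -0.639, 0.235, -0.252]
wrist_force: [-1.2, 3.6, 11.5]
width: 0.282
finger_force: 60.3
```

drive_tool:
  dr:
    - [0,0,0]
    - [0,0,0]
    - [0,0,0]
    - [0,0,0]
    - [0,0,0]
    - [0,0,0]
    - [0,0,0]
    - [0,0,0]
  delta_pos:
    - [0,-0.026,-0.031]
    - [0,0,0]
    - [0,0,0]
    - [0,0,0]
    - [0,0,0]
    - [0,0,0]
    - [0,0,0]
    - [0,0,0]
  grip: [-1,-0.35,-0.3,-0.2,-0.1,0,0.06,0.06]

```text
time_s: 18.65
position: [0.513, -0.1912, 0.0497]
eef_rot: [0.688, -0.639, 0.235, -0.251]
wrist_force: [3.7, -0.2, 5.1]
width: 0.53
finger_force: 0.0
```

```bash
python3 - <<'E'
from h import *
s,p,R=pose(); print(p,s["wrist_force"],s["width"])
T=lambda b:tcp((.5045,-.191,.06),.0132,-85.8,40)-Rtool(-85.8,40)[:,2]*b
q=T(.11)+[0,0,.06]
plan([(p-R[:,2]*.11,-85.8,40,.06,6),((.43,-.15,.22),-70,15,1,1),((.56,.20,.20),-40,0,1,1),((.642,.2604,.13),-37,0,1,1)])
E
```

```text
[ 0.51302752 -0.19115768  0.04974428] [ 3.72859915 -0.21781893  5.08248349] 0.5295036347412468
dr [[-0.01,0,0],[0,0,0],[-0.01,-0.01,0.01],[0,0,0],[-0.01,0,0],[-0.01,0,0],[-0.62,-0.18,-0.35],[-0.62,-0.19,-0.35]] 
dp [[0,0,-0.73],[0,0,-0.74],[0,0,-0.73],[0,0,-0.73],[0,0,-0.74],[0,0.01,-0.73],[-0.27,-0.28,-0.41],[-0.26,-0.26,-0.42]] 
g [0.06,0.06,0.06,0.06,0.06,0.06,1,1]
dr [[-0.62,-0.18,-0.36],[-0.62,-0.19,-0.35],[-0.61,-0.18,-0.35],[-0.62,-0.18,-0.35],[-0.62,-0.19,-0.35],[-0.15,-0.04,-0.31],[-0.15,-0.04,-0.3],[-0.15,-0.04,-0.31]] 
dp [[-0.27,-0.25,-0.43],[-0.27,-0.22,-0.45],[-0.26,-0.21,-0.45],[-0.27,-0.19,-0.46],[-0.27,-0.18,-0.46],[-0.67,-0.54,0.19],[-0.65,-0.56,0.19],[-0.63,-0.58,0.18]] 
g [1,1,1,1,1,1,1,1]
dr [[-0.15,-0.04,-0.31],[-0.15,-0.04,-0.3],[-0.15,-0.04,-0.31],[-0.15,-0.04,-0.3],[-0.15,-0.04,-0.31],[-0.15,-0.04,-0.31],[-0.16,-0.04,-0.3],[-0.15,-0.04,-0.31]] 
dp [[-0.62,-0.6,0.18],[-0.59,-0.63,0.16],[-0.58,-0.65,0.17],[-0.55,-0.66,0.15],[-0.54,-0.69,0.14],[-0.51,-0.7,0.14],[-0.49,-0.72,0.13],[-0.46,-0.73,0.12]] 
g [1,1,1,1,1,1,1,1]
dr [[-0.15,-0.04,-0.31],[-0.15,-0.04,-0.3],[-0.15,-0.04,-0.31],[-0.15,-0.04,-0.31],[-0.15,-0.04,-0.3],[-0.15,-0.04,-0.31],[0,0,-0.09],[0,0,-0.08]] 
dp [[-0.44,-0.76,0.11],[-0.42,-0.76,0.1],[-0.4,-0.78,0.09],[-0.37,-0.8,0.08],[-0.34,-0.8,0.06],[-0.32,-0.82,0.06],[0.16,-0.66,0.47],[0.16,-0.66,0.46]] 
g [1,1,1,1,1,1,1,1]
dr [[0,0,-0.09],[0,0,-0.09],[0,0,-0.09],[0,0,-0.08],[0,0,0],[0,0,0],[0,0,0],[0,0,0]] 
dp [[0.17,-0.66,0.47],[0.18,-0.65,0.47],[0.18,-0.66,0.47],[0.19,-0.65,0.46],[0,0,0],[0,0,0],[0,0,0],[0,0,0]] 
g [1,1,1,1,1,1,1,1]
```

drive_tool:
  dr:
    - [0,0,0]
    - [0,0,0]
    - [0,0,0]
    - [0,0,0]
    - [0,0,0]
    - [0,0,0]
    - [0,0,0]
    - [0,0,0]
  delta_pos:
    - [0,-0.06,0]
    - [0,-0.06,0]
    - [0,0,0]
    - [0,0,0]
    - [0,0,0]
    - [0,0,0]
    - [0,0,0]
    - [0,0,0]
  grip: [0.06,0.06,0.06,0.06,0.06,0.06,0.06,0.06]

```text
time_s: 19.45
position: [0.5138, -0.1903, 0.0502]
eef_rot: [0.688, -0.639, 0.233, -0.251]
wrist_force: [-1.0, 0.4, -0.2]
width: 0.525
finger_force: 0.0
```

```bash
python3 - <<'E'
from h import *
s,p,R=pose(); print(p,s["wrist_force"],s["width"])
d=vision.read_camera("wrist"); a=d["color"][:,:,::-1]; b=vision.read_camera("side")["color"][150:250,300:420,::-1]
cv2.imwrite("pics/w4.png",np.vstack([cv2.resize(a[100:384,60:460],(564,400)),cv2.resize(b,(564,200)) ]))
E
```

```text
[ 0.51381936 -0.19027597  0.050208  ] [-0.98033056  0.35275462 -0.16345664] 0.5248246327468408
```

View pics/w4.png

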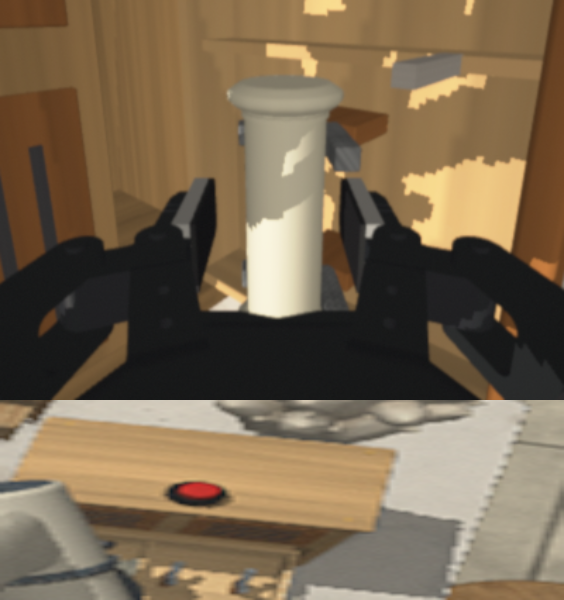

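The white column sits in its rests and the fingers are clear of it on both sides: shaft at (280,200), rests at (240,130) and (340,145). I'll retract and go to the clay column.

drive_tool:
  dr:
    - [-0.01,0,0]
    - [0,0,0]
    - [-0.01,-0.01,0.01]
    - [0,0,0]
    - [-0.01,0,0]
    - [-0.01,0,0]
    - [-0.62,-0.18,-0.35]
    - [-0.62,-0.19,-0.35]
  delta_pos:
    - [0,0,-0.73]
    - [0,0,-0.74]
    - [0,0,-0.73]
    - [0,0,-0.73]
    - [0,0,-0.74]
    - [0,0.01,-0.73]
    - [-0.27,-0.28,-0.41]
    - [-0.26,-0.26,-0.42]
  grip: [0.06,0.06,0.06,0.06,0.06,0.06,1,1]

```text
time_s: 20.35
position: [0.4389, -0.1828, 0.1598]
eef_rot: [0.729, -0.624, 0.187, -0.209]
wrist_force: [0.7, 0.8, 0.3]
width: 0.849
finger_force: 0.0
```

drive_tool:
  dr:
    - [-0.62,-0.18,-0.36]
    - [-0.62,-0.19,-0.35]
    - [-0.61,-0.18,-0.35]
    - [-0.62,-0.18,-0.35]
    - [-0.62,-0.19,-0.35]
    - [-0.15,-0.04,-0.31]
    - [-0.15,-0.04,-0.3]
    - [-0.15,-0.04,-0.31]
  delta_pos:
    - [-0.27,-0.25,-0.43]
    - [-0.27,-0.22,-0.45]
    - [-0.26,-0.21,-0.45]
    - [-0.27,-0.19,-0.46]
    - [-0.27,-0.18,-0.46]
    - [-0.67,-0.54,0.19]
    - [-0.65,-0.56,0.19]
    - [-0.63,-0.58,0.18]
  grip: [1,1,1,1,1,1,1,1]

```text
time_s: 21.15
position: [0.4546, -0.0868, 0.2174]
eef_rot: [0.84, -0.531, 0.06, -0.088]
wrist_force: [0.4, 0.2, -0.3]
width: 0.999
finger_force: 0.0
```

drive_tool:
  dr:
    - [-0.15,-0.04,-0.31]
    - [-0.15,-0.04,-0.3]
    - [-0.15,-0.04,-0.31]
    - [-0.15,-0.04,-0.3]
    - [-0.15,-0.04,-0.31]
    - [-0.15,-0.04,-0.31]
    - [-0.16,-0.04,-0.3]
    - [-0.15,-0.04,-0.31]
  delta_pos:
    - [-0.62,-0.6,0.18]
    - [-0.59,-0.63,0.16]
    - [-0.58,-0.65,0.17]
    - [-0.55,-0.66,0.15]
    - [-0.54,-0.69,0.14]
    - [-0.51,-0.7,0.14]
    - [-0.49,-0.72,0.13]
    - [-0.46,-0.73,0.12]
  grip: [1,1,1,1,1,1,1,1]

```text
time_s: 21.95
position: [0.5155, 0.078, 0.2078]
eef_rot: [0.904, -0.426, 0.025, -0.038]
wrist_force: [0.1, 0.4, 0.1]
width: 0.999
finger_force: 0.0
```

drive_tool:
  dr:
    - [-0.15,-0.04,-0.31]
    - [-0.15,-0.04,-0.3]
    - [-0.15,-0.04,-0.31]
    - [-0.15,-0.04,-0.31]
    - [-0.15,-0.04,-0.3]
    - [-0.15,-0.04,-0.31]
    - [0,0,-0.09]
    - [0,0,-0.08]
  delta_pos:
    - [-0.44,-0.76,0.11]
    - [-0.42,-0.76,0.1]
    - [-0.4,-0.78,0.09]
    - [-0.37,-0.8,0.08]
    - [-0.34,-0.8,0.06]
    - [-0.32,-0.82,0.06]
    - [0.16,-0.66,0.47]
    - [0.16,-0.66,0.46]
  grip: [1,1,1,1,1,1,1,1]

```text
time_s: 22.75
position: [0.5889, 0.2219, 0.1773]
eef_rot: [0.943, -0.333, -0.001, -0.0]
wrist_force: [-0.1, -0.4, -1.4]
width: 0.995
finger_force: 0.0
```

drive_tool:
  dr:
    - [0,0,-0.09]
    - [0,0,-0.09]
    - [0,0,-0.09]
    - [0,0,-0.08]
    - [0,0,0]
    - [0,0,0]
    - [0,0,0]
    - [0,0,0]
  delta_pos:
    - [0.17,-0.66,0.47]
    - [0.18,-0.65,0.47]
    - [0.18,-0.66,0.47]
    - [0.19,-0.65,0.46]
    - [0,0,0]
    - [0,0,0]
    - [0,0,0]
    - [0,0,0]
  grip: [1,1,1,1,1,1,1,1]

```text
time_s: 23.55
position: [0.6431, 0.2611, 0.1321]
eef_rot: [0.948, -0.317, -0.001, -0.001]
wrist_force: [-0.4, 0.1, -0.4]
width: 0.998
finger_force: 0.0
```

```bash
python3 - <<'E'
from h import *
s,p,R=pose(); print(p,R.round(3).tolist())
d=vision.read_camera("wrist"); cv2.imwrite("pics/w5.png",d["color"][:,:,::-1])
print([(np.round(r["location"],4).tolist(),round(float(r["confidence"]),2)) for r in landmark_of("column_clay","wrist")])
m=near(d,"column_clay","wrist",(.642,.2604),.018)
if m is not None: print(m.sum(),fit([(d,m)],cyl(),(.642,.2604),[2.35,2.5,2.65]))
for c in("scene","side"):
  vision.read_camera(c)
  for t in ("column_white","drawer_front"): print(c,t,[(np.round(r["location"],4).tolist(),round(float(r["confidence"]),2)) for r in landmark_of(t,c)])
E
```

```text
[0.64307658 0.26106976 0.13213524] [[0.799, -0.602, -0.001], [-0.602, -0.799, 0.002], [-0.002, -0.001, -1.0]]
[([0.6415, 0.2613, 0.0201], 0.6)]
3250.0 (array([0.64309682, 0.26127431, 2.48005485]), np.float64(0.07214289903640747))
scene column_white []
scene drawer_front []
side column_white [([0.5009, -0.1926, 0.056], 0.52)]
side drawer_front [([0.4302, -0.2443, 0.0549], 0.61)]
```

View pics/w5.png

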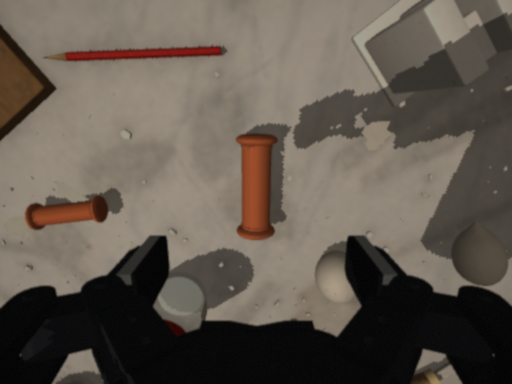

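The clay column is at (256,187), free of its neighbours (egg at (340,275), jar at (180,305)).

```bash
python3 - <<'E'
from h import *
plan([((.6431,.2612,.03),-37.7,0,1,6),((.6431,.2612,.0045),-37.7,0,1,2)])
print('--')
C=(.5120,-.3030); h=.0132; W=lambda z,x=0:tcp((C[0]+x,C[1],z),h,-85.8,40)
plan([((.6431,.2612,.10),-37.7,0,-1,5),((.56,.18,.21),-50,0,-1,1),((.47,-.05,.24),-70,20,-1,1),(W(.16,-.015),-85.8,40,-1,1)],np.array([.6431,.2612,.0045]),Rtool(-37.7,0))
E
```

```text
dr [[0,0,0.02],[0,0.01,0.02],[0,0,0.02],[0,0.01,0.02],[0,0,0.02],[0.01,0.01,0.02],[0,0,0],[0,0,0]] 
dp [[0,0,0.67],[0,0,0.68],[0.01,0,0.67],[0,0,0.67],[0,0,0.68],[0,0,0.67],[0,0,0.51],[0,0,0.51]] 
g [1,1,1,1,1,1,1,1]
--
dr [[0,0,0],[0,0,0],[0,0,0],[0,0,0],[0,0,0],[0,0,0.31],[0,0,0.3],[0,0,0.31]] 
dp [[0,0,-0.76],[0,0,-0.77],[0,0,-0.76],[0,0,-0.77],[0,0,-0.76],[-0.09,0.66,-0.63],[-0.07,0.66,-0.63],[-0.06,0.66,-0.63]] 
g [-1,-1,-1,-1,-1,-1,-1,-1]
dr [[0,0,0.31],[0,0,0.3],[0,0,0.31],[0,0,0.31],[0.31,0.06,0.31],[0.32,0.05,0.32],[0.31,0.06,0.31],[0.32,0.05,0.32]] 
dp [[-0.03,0.66,-0.62],[-0.01,0.67,-0.63],[0.01,0.66,-0.63],[0.03,0.66,-0.63],[0.43,0.79,-0.11],[0.46,0.77,-0.13],[0.48,0.75,-0.15],[0.5,0.73,-0.17]] 
g [-1,-1,-1,-1,-1,-1,-1,-1]
dr [[0.31,0.06,0.31],[0.31,0.05,0.31],[0.32,0.06,0.32],[0.31,0.05,0.31],[0.32,0.06,0.31],[0.31,0.05,0.32],[0.31,0.06,0.31],[0.29,0.12,0.2]] 
dp [[0.53,0.71,-0.2],[0.55,0.69,-0.21],[0.58,0.66,-0.23],[0.59,0.63,-0.25],[0.62,0.61,-0.26],[0.63,0.58,-0.28],[0.66,0.55,-0.29],[0.83,0.27,0.22]] 
g [-1,-1,-1,-1,-1,-1,-1,-1]
dr [[0.29,0.11,0.2],[0.29,0.12,0.2],[0.29,0.11,0.2],[0.29,0.12,0.2],[0.29,0.11,0.2],[0.29,0.12,0.2],[0.28,0.11,0.2],[0.29,0.12,0.2]] 
dp [[0.83,0.26,0.23],[0.84,0.25,0.22],[0.84,0.24,0.23],[0.84,0.22,0.23],[0.84,0.22,0.24],[0.84,0.21,0.24],[0.85,0.2,0.24],[0.85,0.19,0.25]] 
g [-1,-1,-1,-1,-1,-1,-1,-1]
dr [[0.29,0.11,0.2],[0.29,0.12,0.2],[0.29,0.11,0.2],[0,0,0],[0,0,0],[0,0,0],[0,0,0],[0,0,0]] 
dp [[0.84,0.18,0.25],[0.85,0.17,0.25],[0.85,0.16,0.26],[0,0,0],[0,0,0],[0,0,0],[0,0,0],[0,0,0]] 
g [-1,-1,-1,-1,-1,-1,-1,-1]
```

drive_tool:
  dr:
    - [0,0,0.02]
    - [0,0.01,0.02]
    - [0,0,0.02]
    - [0,0.01,0.02]
    - [0,0,0.02]
    - [0.01,0.01,0.02]
    - [0,0,0]
    - [0,0,0]
  delta_pos:
    - [0,0,0.67]
    - [0,0,0.68]
    - [0.01,0,0.67]
    - [0,0,0.67]
    - [0,0,0.68]
    - [0,0,0.67]
    - [0,0,0.51]
    - [0,0,0.51]
  grip: [1,1,1,1,1,1,1,1]

```text
time_s: 24.8
position: [0.6432, 0.2612, 0.0039]
eef_rot: [0.946, -0.323, 0.0, -0.0]
wrist_force: [-0.3, -0.4, 0.1]
width: 1.001
finger_force: 0.0
```

drive_tool:
  dr:
    - [0,0,0]
    - [0,0,0]
    - [0,0,0]
    - [0,0,0]
    - [0,0,0]
    - [0,0,0]
    - [0,0,0]
    - [0,0,0]
  delta_pos:
    - [0,0,0]
    - [0,0,0]
    - [0,0,0]
    - [0,0,0]
    - [0,0,0]
    - [0,0,0]
    - [0,0,0]
    - [0,0,0]
  grip: [-1,-1,-1,-1,-1,-1,-1,-1]

```text
time_s: 25.6
position: [0.6437, 0.2614, 0.0057]
eef_rot: [0.946, -0.323, 0.001, -0.001]
wrist_force: [-1.0, -1.1, 5.1]
width: 0.284
finger_force: 59.0
```

drive_tool:
  dr:
    - [0,0,0]
    - [0,0,0]
    - [0,0,0]
    - [0,0,0]
    - [0,0,0]
    - [0,0,0.31]
    - [0,0,0.3]
    - [0,0,0.31]
  delta_pos:
    - [0,0,-0.76]
    - [0,0,-0.77]
    - [0,0,-0.76]
    - [0,0,-0.77]
    - [0,0,-0.76]
    - [-0.09,0.66,-0.63]
    - [-0.07,0.66,-0.63]
    - [-0.06,0.66,-0.63]
  grip: [-1,-1,-1,-1,-1,-1,-1,-1]

```text
time_s: 26.4
position: [0.6064, 0.2259, 0.1469]
eef_rot: [0.93, -0.367, -0.0, 0.0]
wrist_force: [-0.1, 0.0, -2.9]
width: 0.282
finger_force: 59.2
```

drive_tool:
  dr:
    - [0,0,0.31]
    - [0,0,0.3]
    - [0,0,0.31]
    - [0,0,0.31]
    - [0.31,0.06,0.31]
    - [0.32,0.05,0.32]
    - [0.31,0.06,0.31]
    - [0.32,0.05,0.32]
  delta_pos:
    - [-0.03,0.66,-0.62]
    - [-0.01,0.67,-0.63]
    - [0.01,0.66,-0.63]
    - [0.03,0.66,-0.63]
    - [0.43,0.79,-0.11]
    - [0.46,0.77,-0.13]
    - [0.48,0.75,-0.15]
    - [0.5,0.73,-0.17]
  grip: [-1,-1,-1,-1,-1,-1,-1,-1]

```text
time_s: 27.2
position: [0.5264, 0.0956, 0.2202]
eef_rot: [0.876, -0.479, 0.037, -0.053]
wrist_force: [0.7, -0.1, -1.3]
width: 0.279
finger_force: 59.2
```

drive_tool:
  dr:
    - [0.31,0.06,0.31]
    - [0.31,0.05,0.31]
    - [0.32,0.06,0.32]
    - [0.31,0.05,0.31]
    - [0.32,0.06,0.31]
    - [0.31,0.05,0.32]
    - [0.31,0.06,0.31]
    - [0.29,0.12,0.2]
  delta_pos:
    - [0.53,0.71,-0.2]
    - [0.55,0.69,-0.21]
    - [0.58,0.66,-0.23]
    - [0.59,0.63,-0.25]
    - [0.62,0.61,-0.26]
    - [0.63,0.58,-0.28]
    - [0.66,0.55,-0.29]
    - [0.83,0.27,0.22]
  grip: [-1,-1,-1,-1,-1,-1,-1,-1]

```text
time_s: 28.0
position: [0.4723, -0.072, 0.2336]
eef_rot: [0.798, -0.572, 0.113, -0.153]
wrist_force: [1.5, 0.3, -1.2]
width: 0.285
finger_force: 59.1
```

drive_tool:
  dr:
    - [0.29,0.11,0.2]
    - [0.29,0.12,0.2]
    - [0.29,0.11,0.2]
    - [0.29,0.12,0.2]
    - [0.29,0.11,0.2]
    - [0.29,0.12,0.2]
    - [0.28,0.11,0.2]
    - [0.29,0.12,0.2]
  delta_pos:
    - [0.83,0.26,0.23]
    - [0.84,0.25,0.22]
    - [0.84,0.24,0.23]
    - [0.84,0.22,0.23]
    - [0.84,0.22,0.24]
    - [0.84,0.21,0.24]
    - [0.85,0.2,0.24]
    - [0.85,0.19,0.25]
  grip: [-1,-1,-1,-1,-1,-1,-1,-1]

```text
time_s: 28.8
position: [0.4962, -0.2401, 0.1713]
eef_rot: [0.721, -0.624, 0.2, -0.225]
wrist_force: [0.2, 0.5, -0.5]
width: 0.282
finger_force: 59.2
```

drive_tool:
  dr:
    - [0.29,0.11,0.2]
    - [0.29,0.12,0.2]
    - [0.29,0.11,0.2]
    - [0,0,0]
    - [0,0,0]
    - [0,0,0]
    - [0,0,0]
    - [0,0,0]
  delta_pos:
    - [0.84,0.18,0.25]
    - [0.85,0.17,0.25]
    - [0.85,0.16,0.26]
    - [0,0,0]
    - [0,0,0]
    - [0,0,0]
    - [0,0,0]
    - [0,0,0]
  grip: [-1,-1,-1,-1,-1,-1,-1,-1]

```text
time_s: 29.6
position: [0.5057, -0.3019, 0.1503]
eef_rot: [0.689, -0.639, 0.233, -0.251]
wrist_force: [0.7, 0.0, -0.9]
width: 0.282
finger_force: 59.2
```

```bash
python3 - <<'E'
from h import *
s,p,R=pose(); print(p,R.round(3).tolist(),s["joint_pos"].round(2))
d=vision.read_camera("wrist"); cv2.imwrite("pics/w6.png",d["color"][:,:,::-1])
for n in("cradle_right","cradle_left","column_clay","column_white"): print(n,[(np.round(r["location"],4).tolist(),round(float(r["confidence"]),2)) for r in landmark_of(n,"wrist")])
C=(.5115,-.3030); h=.0123; W=lambda z,x=0:tcp((C[0]+x,C[1],z),h,-85.8,40)
plan([(W(.09),-85.8,40,-1,4),(W(.0625),-85.8,40,-1,4)]); print(W(.0625))
E
```

```text
[ 0.50566762 -0.3019127   0.15032488] [[0.075, -0.763, 0.642], [-0.997, -0.058, 0.048], [0.0, -0.643, -0.766]] [-0.56  0.13 -0.26 -0.64 -0.7   1.04]
cradle_right [([0.5114, -0.2993, 0.0598], 0.85)]
cradle_left []
column_clay [([0.5005, -0.3022, 0.1612], 0.93)]
column_white []
dr [[0,0,0],[0,0,0],[0,0.01,0.01],[0,0,0],[0,0,0],[0,0,0],[0,0,0],[0,0,0]] 
dp [[0.01,0.34,0.62],[0.01,0.34,0.62],[0.01,0.34,0.62],[0.01,0.34,0.62],[0,0.18,0.21],[0,0.17,0.21],[0,0.18,0.21],[0,0.18,0.21]] 
g [-1,-1,-1,-1,-1,-1,-1,-1]
[ 0.51938506 -0.30242096  0.05307765]
```

drive_tool:
  dr:
    - [0,0,0]
    - [0,0,0]
    - [0,0.01,0.01]
    - [0,0,0]
    - [0,0,0]
    - [0,0,0]
    - [0,0,0]
    - [0,0,0]
  delta_pos:
    - [-0.02,0.31,0.65]
    - [0.01,0.34,0.62]
    - [0.01,0.34,0.62]
    - [0.01,0.34,0.62]
    - [0,0.18,0.21]
    - [0,0.17,0.21]
    - [0,0.18,0.21]
    - [0,0.18,0.21]
  grip: [-1,-1,-1,-1,-1,-1,-1,-1]

```text
time_s: 30.65
position: [0.5204, -0.302, 0.0531]
eef_rot: [0.688, -0.64, 0.234, -0.251]
wrist_force: [0.2, -0.9, -1.2]
width: 0.279
finger_force: 59.2
```

```bash
python3 - <<'E'
from h import *
s,p,R=pose(); print(p,s["wrist_force"])
d=vision.read_camera("wrist"); cv2.imwrite("pics/w7.png",d["color"][:,:,::-1])
for n in("cradle_right","column_clay","drawer_front"): print(n,[(np.round(r["location"],4).tolist(),round(float(r["confidence"]),2)) for r in landmark_of(n,"wrist")])
E
```

```text
[ 0.52039686 -0.30198318  0.05310537] [ 0.2210718  -0.93862686 -1.2388745 ]
cradle_right []
column_clay [([0.517, -0.3007, 0.0629], 0.87)]
drawer_front []
```

drive_tool:
  dr:
    - [0,0,0]
    - [0,0,0]
    - [0,0,0]
    - [0,0,0]
    - [0,0,0]
    - [0,0,0]
    - [0,0,0]
    - [0,0,0]
  delta_pos:
    - [0,0.026,0.031]
    - [0,0.026,0.031]
    - [0,0.026,0.031]
    - [0,0,0]
    - [0,0,0]
    - [0,0,0]
    - [0,0,0]
    - [0,0,0]
  grip: [-1,-1,-1,-1,-1,-1,-1,-1]

```text
time_s: 31.65
position: [0.5208, -0.3023, 0.051]
eef_rot: [0.688, -0.639, 0.234, -0.251]
wrist_force: [-2.5, 0.9, 5.8]
width: 0.28
finger_force: 59.8
```

Same signature as the white column, so I repeat the same seating correction.

drive_tool:
  dr:
    - [0,0,0]
    - [0,0,0]
    - [0,0,0]
    - [0,0,0]
    - [0,0,0]
    - [0,0,0]
    - [0,0,0]
    - [0,0,0]
  delta_pos:
    - [0,0.04,-0.03]
    - [0,0.026,0.031]
    - [0,0.026,0.031]
    - [0,0,0]
    - [0,0,0]
    - [0,0,0]
    - [0,0,0]
    - [0,0,0]
  grip: [-1,-1,-1,-1,-1,-1,-1,-1]

```text
time_s: 32.45
position: [0.5208, -0.3023, 0.0504]
eef_rot: [0.688, -0.639, 0.235, -0.252]
wrist_force: [-2.4, 2.4, 11.8]
width: 0.283
finger_force: 60.6
```

drive_tool:
  dr:
    - [0,0,0]
    - [0,0,0]
    - [0,0,0]
    - [0,0,0]
    - [0,0,0]
    - [0,0,0]
    - [0,0,0]
    - [0,0,0]
  delta_pos:
    - [0,-0.026,-0.031]
    - [0,0,0]
    - [0,0,0]
    - [0,0,0]
    - [0,-0.06,0]
    - [0,-0.06,0]
    - [0,0,0]
    - [0,0,0]
  grip: [-1,-0.35,-0.3,-0.2,-0.1,-0.05,0,0]

```text
time_s: 33.25
position: [0.5213, -0.3016, 0.0507]
eef_rot: [0.688, -0.64, 0.233, -0.251]
wrist_force: [-0.2, 0.7, 0.1]
width: 0.498
finger_force: 0.0
```

```bash
python3 - <<'E'
from h import *
s,p,R=pose(); print(p,s["wrist_force"],s["width"])
plan([(p-R[:,2]*.11,-85.8,40,0,6),((.36,-.30,.28),-85.8,40,0,8)])
E
```

```text
[ 0.52127382 -0.30161234  0.0506581 ] [-0.20457648  0.65315578  0.1250871 ] 0.49798238344218154
dr [[0,0,0],[0,0,0],[0,0,0],[0,0,0],[0,0,0],[0,0,0],[0,0,0],[0,0,0]] 
dp [[0,0,-0.73],[0,0,-0.74],[0,0,-0.73],[0,0,-0.73],[0,0,-0.74],[0,0,-0.73],[-0.07,-0.12,-0.84],[-0.06,-0.12,-0.85]] 
g [0,0,0,0,0,0,0,0]
dr [[0,0,0],[0,0,0],[0,0,0],[0,0,0],[0,0,0],[0,0,0],[0,0,0],[0,0,0]] 
dp [[-0.07,-0.13,-0.84],[-0.07,-0.12,-0.85],[-0.06,-0.12,-0.84],[-0.07,-0.12,-0.85],[-0.07,-0.12,-0.84],[-0.07,-0.12,-0.85],[0,0,0],[0,0,0]] 
g [0,0,0,0,0,0,0,0]
```

drive_tool:
  dr:
    - [0,0,0]
    - [0,0,0]
    - [0,0,0]
    - [0,0,0]
    - [0,0,0]
    - [0,0,0]
    - [0,0,0]
    - [0,0,0]
  delta_pos:
    - [0,0,-0.73]
    - [0,0,-0.74]
    - [0,0,-0.73]
    - [0,0,-0.73]
    - [0,0,-0.74]
    - [0,0,-0.73]
    - [-0.07,-0.12,-0.84]
    - [-0.06,-0.12,-0.85]
  grip: [0,0,0,0,0,0,0,0]

```text
time_s: 34.05
position: [0.4272, -0.305, 0.1716]
eef_rot: [0.688, -0.64, 0.233, -0.251]
wrist_force: [0.1, -0.5, -0.2]
width: 0.498
finger_force: 0.0
```

drive_tool:
  dr:
    - [0,0,0]
    - [0,0,0]
    - [0,0,0]
    - [0,0,0]
    - [0,0,0]
    - [0,0,0]
    - [0,0,0]
    - [0,0,0]
  delta_pos:
    - [-0.4,-0.13,-0.7]
    - [-0.4,-0.13,-0.7]
    - [-0.4,-0.12,-0.6]
    - [-0.4,-0.12,-0.4]
    - [-0.4,-0.12,0]
    - [0,0,0]
    - [0,0,0]
    - [0,0,0]
  grip: [0,0,0,0,0,0,0,0]

```text
time_s: 34.85
position: [0.3976, -0.2575, 0.2266]
eef_rot: [0.688, -0.64, 0.233, -0.25]
wrist_force: [0.8, 0.4, 0.3]
width: 0.502
finger_force: 0.0
```

```bash
python3 - <<'E'
from h import *
s,p,R=pose(); print(p)
D={c:vision.read_camera(c) for c in("wrist","side","scene")}
for c in D:
  for n in("column_white","column_clay","drawer_front","cradle_left","cradle_right","cast_egg_3","cast_lemon_5","chisel"): print(c,n,[(np.round(r["location"],4).tolist(),round(float(r["confidence"]),2)) for r in landmark_of(n,c)])
w=D["wrist"]["color"][:,:,::-1]; sd=D["side"]["color"][:,:,::-1]
cv2.imwrite("pics/end.png",np.hstack([cv2.resize(w,(520,390)),cv2.resize(sd[150:250,300:370+1],(273,390))]))
E
```

```text
[ 0.39760692 -0.25750154  0.22663054]
wrist column_white [([0.4999, -0.1904, 0.061], 0.77)]
wrist column_clay [([0.5109, -0.3017, 0.0601], 0.97)]
wrist drawer_front [([0.4314, -0.2476, 0.0532], 0.84)]
wrist cradle_left [([0.5038, -0.1894, 0.0606], 0.72)]
wrist cradle_right [([0.5107, -0.3025, 0.0576], 0.72)]
wrist cast_egg_3 []
wrist cast_lemon_5 []
wrist chisel []
side column_white []
side column_clay [([0.495, 0.019, 0.0154], 0.65), ([0.5114, -0.3029, 0.0643], 0.48), ([0.7298, 0.4174, 0.0133], 0.43)]
side drawer_front [([0.4584, 0.1304, -0.0014], 0.3)]
side cradle_left []
side cradle_right [([0.5135, -0.3005, 0.066], 0.71)]
side cast_egg_3 [([0.5178, 0.255, 0.0008], 0.66)]
side cast_lemon_5 [([0.4596, 0.1287, -0.002], 0.49)]
side chisel [([0.3439, 0.2272, -0.0002], 0.73)]
scene column_white [([0.503, -0.1933, 0.061], 0.72)]
scene column_clay [([0.4948, 0.0228, 0.0199], 0.73), ([0.5713, -0.2413, 0.0016], 0.64), ([0.7285, 0.4233, 0.0117], 0.59), ([0.5149, -0.3009, 0.0574], 0.46)]
scene drawer_front [([0.4233, -0.2479, 0.0599], 0.73)]
scene cradle_left [([0.5001, -0.1849, 0.0651], 0.84)]
scene cradle_right [([0.5097, -0.3, 0.0616], 0.88)]
scene cast_egg_3 [([0.523, 0.2508, 0.0048], 0.7), ([0.5923, 0.4008, -0.0008], 0.64), ([0.5163, -0.3003, 0.0612], 0.51)]
scene cast_lemon_5 [([0.4608, 0.1316, 0.0021], 0.78)]
scene chisel [([0.3431, 0.2293, 0.0038], 0.61)]
```

View pics/end.png

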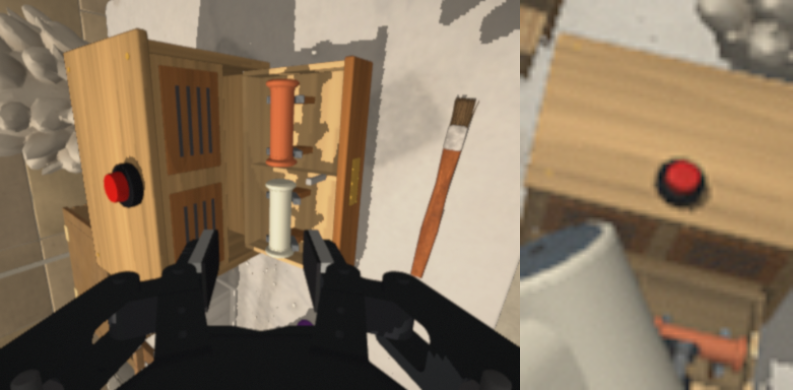

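The white column at (280,215) and the terracotta one at (282,122) both lie in their cradles with the beads outside the rests. The drawer is out and the bystanders I checked haven't moved, so I'm handing in.

```bash
python3 -c "
from cell import job; print(job.close_job())"
```

```text
the job is handed in; nothing more can be done
None
```

The button was pressed, the drawer came out and stayed out, and the white column lies in the left cradle and the terracotta one in the right; I handed the job in after about 35 s of robot time, and no verdict came back.

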